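# Pack the painting kit and the marking-out kit in the craft workshop

### The arm

A 6-joint arm with a two-finger parallel gripper is mounted at the origin on the work surface. World frame = base frame: x ahead of the robot, y to its left, z up, the work surface at z = 0. Lengths are in m, angles in rad, forces in N, time in s.
With the tool pointing down it reaches from about 0.25 to 0.725 m from the base axis. Payload 4 kg.
Tool frame: the origin (TCP) lies midway between the tips of the shut fingers; the grasp point (between the pads) lies bot.tcp_to_grasp behind it (bot.tcp_to_grasp is the distance from the TCP to the grasp point, in m); z points along the fingers, y is the line along which they close (so a half turn about z gives the same grasp; the last joint's range is limited). The gripper opens to 85 mm and grips with 20 to 120 N. Pads are 22 mm wide; open, the fingers measure 114 mm over their backs; the gripper's body (76 mm by 85 mm) begins 54 mm behind the grasp point. The pads swing forward as they close: fully open they stand 13 mm farther back than shut.
Start: joints at [1.338, 0.241, 0.005, 1.335, 0, 1.571], TCP at [0.115, 0.487, 0.231] pointing down, gripper open.
Joint ranges: [-2.72, 2.72], [-1.05, 1.87], [-1.09, 1.28], [-1.99, 2.15], [-1.42, 1.44], [-3.14, 3.14]. Speed limits (rad/s): [2.79, 2.79, 3.14, 3.14, 3.14, 3.14].

### API

Orientations are given as a unit quaternion [x, y, z, w].
In Python, from workcell import readout, camera, bot gives the robot as it stands. The module is installed in compiled form; this text tells all that it offers.
- The arm moves only by the tool jog_arm, never from a script. Its argument "motion" is a list of rows, each an object of numbers: "x", "y", "z": the shift along the tool's x, y, z in mm; "spin": the turn about the tool's z in degrees; "fingers": the closure, from -1 (fully open) to 1 (shut). A call has 1 to 8 rows; each row is the pose to reach, as a shift and turn from the pose commanded when the call began, along the tool's axes at that moment; what a row does not reach only later rows make up. A row lasts 1/8 s, in which the tool goes at most 62.5 mm and 10.7 degrees, less where a joint would pass 70% of its speed; a pose out of reach is approached as far as the arm can. A call with a gripper value outside its range is refused whole. The fingers move at their own pace and stop on an object; the grip force is fixed at half the most. Time passes only in rows, so rows that repeat a pose let the fingers close. It gives the time, the measured TCP pose, the force, the opening and the grip force at its end, in the units of the state.
- readout.get_obs(): the state, without advancing time (a new reading comes with each control period).
- camera(name): name is "scene" or "top" or "wrist"; returns a dict with "pixels" (420x560x3 uint8, red, green, blue), "K" (3x3 intrinsics, pixels), "rvec" (rotation vector, rad) and "tvec" (3), from world to camera coordinates, as OpenCV has them. Camera axes: x right, y down, z forward; pixel columns grow to the right and rows downward; lengths in m; the calibration is good to about 2 mm. The wrist camera is an equidistant fisheye: a pixel r from the principal point sees the ray r / f radians off the axis. A picture is of the moment at which its call begins. There is no depth.
- bot.job_done(): hands the job in; it is judged then, once.
The state is a dict: "clock": time; "joint_pos": joint angles; "joint_vel": joint speeds; "tau": joint torques, N m; "eef_pos": TCP position; "tool_rot": TCP orientation; "ft_force": force on the tool from outside, world axes, zero at the start; "ft_torque": the same for the moment, N m; "grip_width": finger opening in m; "grasp_force": force on a finger pad.
Only numpy, scipy, OpenCV 4.12 (cv2) and the standard library are available. Lean on these libraries where they do the work, as an engineer would, in place of code of your own. Each camera call takes 0.05 s, during which the arm holds its last target. There are 200 camera calls.

### The job

Make up the two kits for the craft group: put the wooden star and the small paint jar into the painting tray, and the round wooden blank and the compass, folded closed, into the marking-out tray, each lying flat (the jar standing) in the compartment made for it. Keep the jar upright, and leave the spare square blank and the glue bottle where they are.

Things in the scene. Friction and masses are not known exactly. Their poses are not given: they have to be found in the camera images.
- star: five-pointed pine star with rounded points, 14 mm thick, 46 mm from centre to points; a darker batten 70 long, 20 wide, 22 high is screwed on top across the middle, to grip it by (top 36 mm above the underside). About 70 g. Origin: centre of the underside; x along the batten, z up. Goes batten up, turned any way.
- disc: round pine blank, 80 mm diameter, 14 mm thick; a darker batten 70 long, 20 wide, 22 high is screwed on top across the middle, to grip it by (top 36 mm above the underside). About 70 g. Origin: centre of the underside; x along the batten, z up. Goes batten up, turned any way.
- square: spare square pine blank, 76 x 76 x 14 mm, with the same kind of batten. It belongs to neither kit and stays where it is. Origin: centre of the underside.
- jar: small closed paint jar, round, 42 mm diameter, 62 mm high, with a white lid, about 140 g, standing. Origin: centre of the underside, z up.
- glue: standing white glue bottle with a black cap, 48 mm diameter, 130 mm high; belongs to neither kit and stays where it is. Origin: centre of the underside.
- compass: aluminium compass lying flat, part open (V); pivot head 30 mm wide, knob to 28 mm high; two legs 10 wide, 20 high, to 130 mm from the pivot. Closed: 145 long, 22 wide over the legs. About 120 g. Origin: underside, middle of the closed outline, fixed to leg one; pivot at x -57.5, y 0; leg one points to +x at y -11 to -1 mm; z up. Fits its slot only closed, either way round.
- compass_leg (a joint): compass opening, rad: 0 = closed (legs parallel, leg two at y 1 to 11 mm of compass); grows as leg two swings to +y about the pivot. Starts at 0.28 to 0.45, stays where it is left. Squeezing both legs from outside (a few N) shuts it, e.g. between the fingers 65 to 70 mm from the pivot, where the open legs span at most 57 mm.
- paint_tray: painting tray, the narrower one: plywood, fixed, 177 (x) x 113 (y) mm, floor 4 mm thick, walls 4 thick, 12 high above the table. Origin: centre of the underside. Star compartment 105 x 105 mm, centre x -32, y 0. Jar compartment 60 x 60 mm, centre x 54.5, y -22.5. A cork block (50 x 32, top 28 mm above the table) is already packed at x 54.5, y 32.
- marking_tray: marking-out tray, the wider one: plywood, fixed, 177 (x) x 163 (y) mm, floor 4, walls 4 thick, 12 high. Origin: centre of the underside. Compass slot 169 (x) x 46 (y) mm, centre x 0, y 54.5, both long walls open from x -36 to 36 for the fingers. Round blank's compartment 105 x 105, centre x -32, y -25. A cork block (50 x 50, top 28 high) is already packed at x 54.5, y -45.
Things that resemble listed ones, but are neither listed nor needed, are in the scene too. Leave any pink or purple look-alike of the jar alone.

How it is judged:
At the end, for the whole second after the job is handed in: All flat on their tray floor (undersides 1-8 mm above the table, tilt < 0.1 rad), at rest, off the compartment centre per tray axis by at most: star 18, jar 12, round blank 16, compass 16 along and 13 mm across its slot, within 0.2 rad of it and closed to < 0.12 rad (x of star in the frame of paint_tray between -0.05 and -0.014 m and y of star in the frame of paint_tray between -0.018 and 0.018 m and z of star in the frame of paint_tray between 0.001 and 0.008 m and angle between each of star, jar, disc, compass's own z axis and vertical below 0.1 rad and linear speed of each of star, jar, disc, compass below 0.02 m/s and x of jar in the frame of paint_tray between 0.0425 and 0.0665 m and y of jar in the frame of paint_tray between -0.0345 and -0.0105 m and z of jar in the frame of paint_tray between 0.001 and 0.008 m and x of disc in the frame of marking_tray between -0.048 and -0.016 m and y of disc in the frame of marking_tray between -0.041 and -0.009 m and z of disc in the frame of marking_tray between 0.001 and 0.008 m and x of compass in the frame of marking_tray between -0.016 and 0.016 m and y of compass in the frame of marking_tray between 0.0415 and 0.0675 m and z of compass in the frame of marking_tray between 0.001 and 0.008 m and angle between the x axis of compass and the x axis of marking_tray, either way round below 0.2 rad and value of joint compass_leg below 0.12 rad); the robot touches nothing.
It fails at once if the spare square blank is pushed away (over 30 mm) (distance of square from where it was at the start of the episode above 0.03 m).
It fails at once if the glue bottle is pushed away (over 30 mm) or knocked over (distance of glue from where it was at the start of the episode above 0.03 m or angle between glue's own z axis and vertical above 0.5 rad).
It fails at once if the paint jar is tipped over (more than 0.6 rad) (angle between jar's own z axis and vertical above 0.6 rad).
It also fails if it takes over 112 s, if anything falls off the work surface, if the arm or the gripper's body presses on something with over 40 N, if the wrist force passes 120 N, or if a joint passes its speed limit or range.

## Working session

There is one attempt and no reset: what is moved stays moved. The work goes in short steps, Python scripts to look and compute and a tool call to move; the robot and the scene stay as the last step left them, time stands still between calls to the robot, and variables do not carry over. Pictures are saved under pics/ and viewed, at most 14 in all, crops included, and the job is handed in when it is done.

Besides the shell and the picture viewer there is one more tool, called after "Request:" as name(argument=value, ...), one argument or row to a line, values as JSON. jog_arm: Moves the arm, as the interface text tells. Its arguments: {"type":"object","properties":{"motion":{"type":"array"}},"required":["motion"]}

```bash
mkdir -p pics; python3 - <<'E'
from workcell import readout,camera,bot
import cv2,numpy as np,pickle
o=readout.get_obs();print(o['eef_pos'],o['tool_rot'],o['grip_width'],bot.tcp_to_grasp,o['clock'])
for n in('top','scene'):
    c=camera(n);pickle.dump(c,open(n+'0.pkl','wb'));cv2.imwrite(f'pics/{n}0.png',c['pixels'][:,:,::-1])
    R=cv2.Rodrigues(c['rvec'])[0];print(n,c['K'].tolist(),-R.T@c['tvec'].ravel())
E
```

```text
[0.11520658 0.48589255 0.2304061 ] [ 1.16141134e-01  9.93232156e-01 -1.05180904e-03 -1.20741538e-04] 0.08552123465054973 0.0187 0.0
top [[540.1974052174145, 0.0, 287.96524376338215], [0.0, 540.1974052174145, 209.68750757560926], [0.0, 0.0, 1.0]] [ 0.29753388 -0.01175431  1.22035909]
scene [[416.61933274644764, 0.0, 282.0361098025207], [0.0, 416.61933274644764, 213.49415166521075], [0.0, 0.0, 1.0]] [ 1.30192536 -0.45796308  0.76926798]
```

View pics/top0.png

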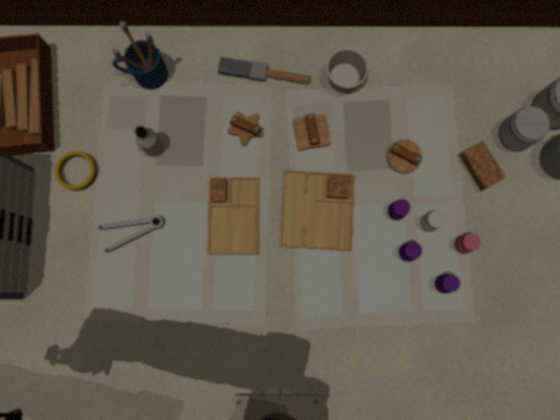

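View pics/scene0.png

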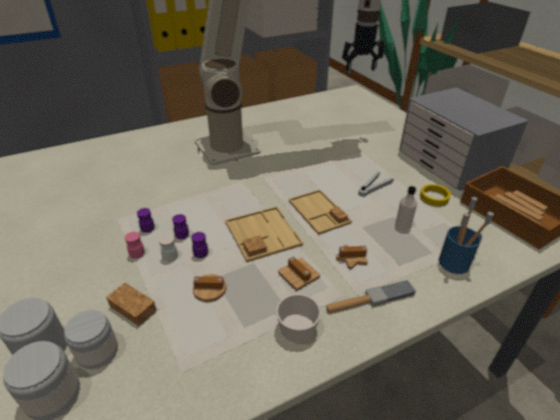

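The top view shows the paint tray around (234,216) and the marking tray around (318,211). The star is at (245,126), the square at (312,130), the disc at (404,155) and the compass at (135,230) with its pivot at (159,221). The glue is at (147,140), and the likely jar is the grey-white one at (431,220). I'll enlarge and measure next.

```bash
cat > h.py <<'E'
import numpy as np,cv2,pickle
from scipy.spatial.transform import Rotation as Ro
def ray(c,px,z):
    px=np.atleast_2d(np.float64(px));R=cv2.Rodrigues(np.float64(c['rvec']))[0];t=np.ravel(c['tvec']);K=c['K']
    v=(px-K[:2,2])/K[0,0]
    if c.get('fish'):
        r=np.linalg.norm(v,axis=1)[:,None]+1e-12; d=np.hstack([v/r*np.sin(r),np.cos(r)])
    else: d=np.hstack([v,np.ones((len(v),1))])
    d=d@R;o=-R.T@t
    return o+d*((np.reshape(z,(-1,1))-o[2])/d[:,2:])
def bright(im): return np.uint8(255*(im/255.)**.55)
E
python3 - <<'E'
from h import *
c=pickle.load(open('top0.pkl','rb'));im=bright(c['pixels'])[:,:,::-1]
a=cv2.resize(im[100:265,95:265],None,fx=3.5,fy=3.5,interpolation=cv2.INTER_CUBIC);cv2.imwrite('pics/a.png',a)
a=cv2.resize(im[100:300,275:490],None,fx=3,fy=3,interpolation=cv2.INTER_CUBIC);cv2.imwrite('pics/b.png',a)
E
```

```text
(no output)
```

View pics/a.png

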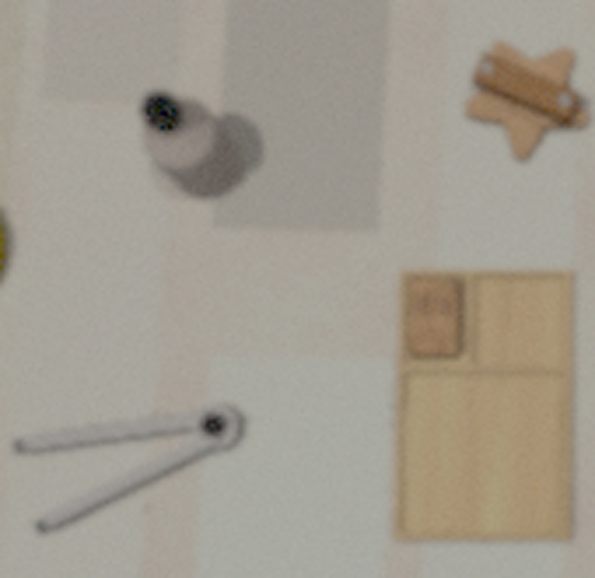

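View pics/b.png

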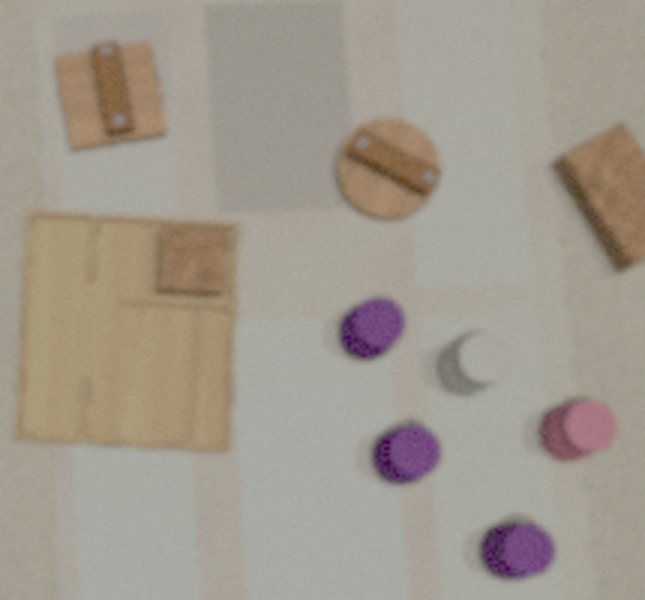

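The crops show these positions, in crop pixels:
- **Crop a:** star screws at (486,66) and (566,100); compass knob at (214,425), with leg tips at (20,445) and (43,525).
- **Crop b:** disc screws at (363,142) and (429,175); the white-lidded grey jar at (482,357), next to the purple and pink look-alikes.

```bash
python3 - <<'E'
from h import *
c=pickle.load(open('top0.pkl','rb'));np.set_printoptions(precision=4,suppress=True)
A=lambda *p:np.array(p)/3.5+[95-.36,100-.36]
B=lambda *p:np.array(p)/3+[275-.33,100-.33]
def pair(n,p,z):
    q=ray(c,p,z);d=q[1]-q[0];print(n,q.mean(0)[:2],'len',np.hypot(*d[:2]),'ang',np.degrees(np.arctan2(d[1],d[0])))
pair('star',A((486,66),(566,100)),.036);pair('disc',B((363,142),(429,175)),.036);pair('square',B((107,50),(120,122)),.036)
print('jar lid',ray(c,B((482,357)),.062),'base',ray(c,B((460,368)),0))
print('glue cap',ray(c,A((160,110)),.13),'base',ray(c,A((203,170)),0))
print('piv',ray(c,A((214,425)),.028),'tips',ray(c,A((20,445),(43,525)),.02))
# trays by mask
hsv=cv2.cvtColor(bright(c['pixels']),cv2.COLOR_RGB2HSV)
m=cv2.inRange(hsv,(8,60,60),(30,255,255));m=cv2.morphologyEx(m,cv2.MORPH_CLOSE,np.ones((5,5)))
for k in cv2.findContours(m,cv2.RETR_EXTERNAL,cv2.CHAIN_APPROX_NONE)[0]:
    if cv2.contourArea(k)>300:
        b=cv2.boxPoints(cv2.minAreaRect(k));q=ray(c,b,.012)[:,:2];s=q[1]-q[0];print('box',b.mean(0),'ctr',q.mean(0),np.hypot(*s),np.hypot(*(q[2]-q[1])),np.degrees(np.arctan2(s[1],s[0])))
E
```

```text
star [0.6929 0.0716] len 0.05715032659568009 ang -113.7517871652754
disc [ 0.6244 -0.2955] len 0.05536477892964274 ang -117.68870710951128
square [ 0.6813 -0.0825] len 0.057634315255797 ang -170.71853320788597
jar lid [[ 0.4688 -0.3461  0.062 ]] base [[ 0.4695 -0.3467  0.    ]]
glue cap [[0.6446 0.2831 0.13  ]] base [[0.6445 0.2881 0.    ]]
piv [[0.4693 0.2679 0.028 ]] tips [[0.4577 0.3927 0.02  ]
 [0.4066 0.3754 0.02  ]]
box [232.8949 215.3292] ctr [0.4855 0.0983] 0.1740322265017813 0.11281168557592287 0.33580421432118523
box [317.2721 209.7557] ctr [ 0.498  -0.0928] 0.17521415035992144 0.1635574676405367 -3.086981256285198
box [ 75.2 170.1] ctr [0.5897 0.4596] 0.08987570028442309 0.09811574089733556 -22.6368351225437
box [481.5729 165.5025] ctr [ 0.6004 -0.4734] 0.0678869605443835 0.10231858133462281 -58.41937211729998
box [403.5 156. ] ctr [ 0.6229 -0.2937] 0.07685031416763972 0.07631070028027044 -89.97357086699651
box [311.2973 130.7838] ctr [ 0.6833 -0.0811] 0.07554598124449494 0.07928730200230155 -80.09232954003582
box [244.7018 126.1365] ctr [0.6944 0.0737] 0.07770899175312787 0.07581294525214137 -59.304755076878166
box [25.1472 94.3425] ctr [0.7739 0.5873] 0.1277656410537024 0.2973410954067087 -87.73307641457058
box [279.5  13. ] ctr [ 0.9783 -0.0116] 1.3540110890937453 0.06834057847200935 -89.78209395282421
```

Positions agree with the given sizes: tray dimensions, 57 mm screw spacing, and reach. I'll write a helper that converts a world target into jog numbers, then start with the compass.

```bash
cat > go.py <<'E'
import sys
from workcell import readout
from h import *
# args: x y z [psi]  psi = world angle (deg) of tool y
def go(x,y,z,psi=None):
    o=readout.get_obs();R=Ro.from_quat(o['tool_rot']).as_matrix();p=np.array(o['eef_pos'])
    cur=np.degrees(np.arctan2(R[1,1],R[0,1]));d=R.T@(np.array([x,y,z])-p)*1000
    s=None if psi is None else (cur-psi+180)%360-180
    print('t',round(o['clock'],2),'p',p.round(4),'psi',round(cur,1),'j1,j6',np.degrees(np.array(o['joint_pos'])[[0,5]]).round(1),'shift',d.round(1),'spin',s)
if __name__=='__main__': go(*map(float,sys.argv[1:]))
E
python3 go.py .449 .332 .2 17.7
```

```text
t 0.1 p [0.1152 0.4859 0.2305] psi 76.7 j1,j6 [76.7 90. ] shift [-360.3  -72.7   30.6] spin 58.9617650730691
```

Request:
jog_arm(
  motion=[
    {"x":-60,"y":-12,"z":5,"spin":10,"fingers":-1},
    {"x":-120,"y":-24,"z":10,"spin":20,"fingers":-1},
    {"x":-180,"y":-36,"z":15,"spin":30,"fingers":-1},
    {"x":-240,"y":-48,"z":20,"spin":40,"fingers":-1},
    {"x":-300,"y":-60,"z":25,"spin":50,"fingers":-1},
    {"x":-360,"y":-73,"z":30,"spin":59,"fingers":-1},
    {"x":-360,"y":-73,"z":30,"spin":59,"fingers":-1},
    {"x":-360,"y":-73,"z":30,"spin":59,"fingers":-1},
  ],
)

```text
clock: 1.1
eef_pos: [0.4484, 0.332, 0.2006]
tool_rot: [0.59, 0.807, -0.001, -0.0]
ft_force: [-0.3, 0.2, -0.1]
grip_width: 0.0852
grasp_force: 0.0
```

```bash
python3 - <<'E'
from h import *
from workcell import camera
c=camera('wrist');c['fish']=1;pickle.dump(c,open('w1.pkl','wb'));cv2.imwrite('pics/w1.png',bright(c['pixels'])[:,:,::-1])
R=cv2.Rodrigues(c['rvec'])[0];print(-R.T@c['tvec'].ravel(),R)
E
python3 go.py .449 .332 .2 17.7
```

```text
[0.42394537 0.41162263 0.34286702] [[ 0.95246002  0.3046538  -0.002442  ]
 [ 0.2890487  -0.90108151  0.32326916]
 [ 0.09628474 -0.30860681 -0.94630391]]
t 1.15 p [0.4479 0.3326 0.2009] psi 17.7 j1,j6 [ 36.6 108.9] shift [-0.9  0.9  0.9] spin 0.025499233584753256
```

View pics/w1.png

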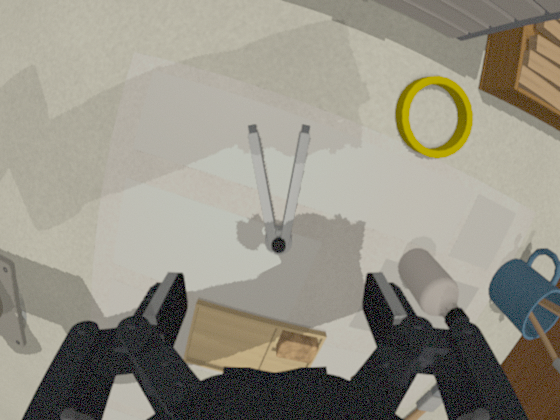

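The wrist view shows the compass V with its knob at (279,244) and tips at (253,129) and (306,129). The fingers straddle its axis symmetrically.

```bash
python3 - <<'E'
from h import *
c=pickle.load(open('w1.pkl','rb'))
k=ray(c,(279,244),.028)[0];t=ray(c,[(253,131),(306,131)],.02);print(k,t)
a=np.degrees(np.arctan2(*(t-k)[:,1::-1].T));print(a,np.linalg.norm((t-k)[:,:2],axis=1))
m=np.radians(a.mean());g=k[:2]+.067*np.array([np.cos(m),np.sin(m)]);print(g)
import go;go.go(*g,.004,a.mean()-90)
E
```

```text
[0.47175923 0.27511673 0.028     ] [[0.41105802 0.37942124 0.02      ]
 [0.46091327 0.39551678 0.02      ]]
[120.19775677  95.14746558] [0.12068168 0.12088758]
[0.45141953 0.33895478]
t 1.15 p [0.4479 0.3326 0.2009] psi 17.7 j1,j6 [ 36.6 108.9] shift [  5.    5.5 196.9] spin 0.0528880568536465
```

Request:
jog_arm(
  motion=[
    {"x":4,"y":3,"z":60,"fingers":-1},
    {"x":4,"y":3,"z":120,"fingers":-1},
    {"x":4,"y":3,"z":160,"fingers":-1},
    {"x":4,"y":3,"z":185,"fingers":-1},
    {"x":4,"y":3,"z":196,"fingers":-1},
    {"x":4,"y":3,"z":196,"fingers":-1},
    {"x":4,"y":3,"z":196,"fingers":0},
    {"x":4,"y":3,"z":196,"fingers":1},
  ],
)

```text
validation failed for argument at $.mo...
```

Request:
jog_arm(
  motion=[
    {"z":0,"fingers":1},
    {"z":0,"fingers":1},
    {"z":0,"fingers":1},
    {"z":0,"fingers":1},
    {"z":0,"fingers":1},
    {"z":0,"fingers":1},
  ],
)

```text
validation failed for argument at $.mo...
```

Request:
jog_arm(
  motion=[
    {"x":4,"y":3,"z":60,"spin":0,"fingers":-1},
    {"x":4,"y":3,"z":120,"spin":0,"fingers":-1},
    {"x":4,"y":3,"z":160,"spin":0,"fingers":-1},
    {"x":4,"y":3,"z":185,"spin":0,"fingers":-1},
    {"x":4,"y":3,"z":196,"spin":0,"fingers":-1},
    {"x":4,"y":3,"z":196,"spin":0,"fingers":-1},
    {"x":4,"y":3,"z":196,"spin":0,"fingers":0},
    {"x":4,"y":3,"z":196,"spin":0,"fingers":1},
  ],
)

```text
clock: 2.15
eef_pos: [0.4513, 0.3379, 0.0068]
tool_rot: [0.59, 0.807, 0.001, 0.0]
ft_force: [-0.3, -0.4, 0.8]
grip_width: 0.0518
grasp_force: 0.0
```

Request:
jog_arm(
  motion=[
    {"x":0,"y":0,"z":0,"spin":0,"fingers":1},
    {"x":0,"y":0,"z":0,"spin":0,"fingers":1},
    {"x":0,"y":0,"z":0,"spin":0,"fingers":1},
    {"x":0,"y":0,"z":0,"spin":0,"fingers":1},
    {"x":0,"y":0,"z":0,"spin":0,"fingers":1},
    {"x":0,"y":0,"z":0,"spin":0,"fingers":1},
  ],
)

```text
clock: 2.9
eef_pos: [0.4511, 0.3376, 0.0065]
tool_rot: [0.59, 0.807, 0.001, 0.0]
ft_force: [-1.0, -0.2, 6.3]
grip_width: 0.0189
grasp_force: 61.3
```

Request:
jog_arm(
  motion=[
    {"x":0,"y":0,"z":-20,"spin":0,"fingers":1},
    {"x":0,"y":0,"z":-60,"spin":0,"fingers":1},
    {"x":0,"y":0,"z":-100,"spin":0,"fingers":1},
    {"x":0,"y":0,"z":-100,"spin":0,"fingers":1},
  ],
)

```text
clock: 3.4
eef_pos: [0.4527, 0.3387, 0.1089]
tool_rot: [0.59, 0.807, 0.004, 0.001]
ft_force: [0.6, -0.2, -2.0]
grip_width: 0.0187
grasp_force: 60.5
```

```bash
python3 - <<'E'
from h import *
from workcell import camera
c=camera('wrist');c['fish']=1;pickle.dump(c,open('w2.pkl','wb'));cv2.imwrite('pics/w2.png',bright(c['pixels'])[:,:,::-1])
E
python3 go.py .501 -.0384 .12 86.9
```

```text
t 3.45 p [0.4513 0.3377 0.1067] psi 17.7 j1,j6 [ 36.8 109.2] shift [-373.4  -66.7  -13.9] spin -69.24676629937284
```

View pics/w2.png

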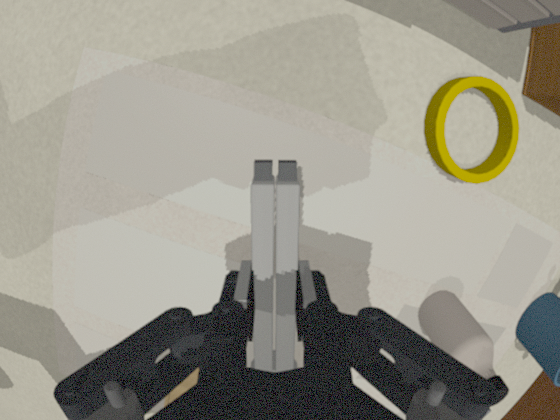

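The compass is gripped closed and straight, with its tip edge at about row 181, columns 252–300. From this I'll work out how far the grip point sits from the compass centre.

```bash
python3 - <<'E'
from h import *
c=pickle.load(open('w2.pkl','rb'))
t=ray(c,[(252,181),(300,181)],.120);b=ray(c,[(254,160),(298,160)],.100);print(t,b,np.linalg.norm(t[1]-t[0]),np.linalg.norm(b[1]-b[0]))
ax=np.array([np.cos(np.radians(107.7)),np.sin(np.radians(107.7))])
for q in(t,b):print((q.mean(0)[:2]-[.4513,.3377])@ax, (q.mean(0)[:2]-[.4513,.3377])@[ax[1],-ax[0]])
E
```

```text
[[0.42853863 0.38515173 0.12      ]
 [0.44754145 0.39120377 0.12      ]] [[0.42671167 0.3902641  0.1       ]
 [0.44645625 0.39656597 0.1       ]] 0.019943282477436822 0.020725875010312637
0.052119675476740054 0.002714655548855789
0.05755173381377541 0.0029198067991181593
```

Request:
jog_arm(
  motion=[
    {"x":-53,"y":-11,"z":0,"spin":-10,"fingers":1},
    {"x":-106,"y":-22,"z":0,"spin":-20,"fingers":1},
    {"x":-159,"y":-34,"z":0,"spin":-30,"fingers":1},
    {"x":-212,"y":-45,"z":0,"spin":-40,"fingers":1},
    {"x":-265,"y":-56,"z":0,"spin":-50,"fingers":1},
    {"x":-318,"y":-67,"z":0,"spin":-60,"fingers":1},
    {"x":-369,"y":-79,"z":5,"spin":-69.2,"fingers":1},
    {"x":-369,"y":-79,"z":5,"spin":-69.2,"fingers":1},
  ],
)

```text
clock: 4.45
eef_pos: [0.4854, -0.0415, 0.0983]
tool_rot: [0.03, 1.0, -0.0, -0.002]
ft_force: [1.1, 0.6, -1.0]
grip_width: 0.0192
grasp_force: 60.5
```

Request:
jog_arm(
  motion=[
    {"x":0,"y":0,"z":30,"spin":0,"fingers":1},
    {"x":0,"y":0,"z":55,"spin":0,"fingers":1},
    {"x":0,"y":0,"z":55,"spin":0,"fingers":1},
  ],
)

```text
clock: 4.82
eef_pos: [0.4838, -0.0375, 0.0424]
tool_rot: [0.027, 1.0, 0.0, -0.004]
ft_force: [-0.4, 0.9, -0.5]
grip_width: 0.0194
grasp_force: 60.5
```

```bash
python3 - <<'E'
from h import *
from workcell import camera
c=camera('top');pickle.dump(c,open('t2.pkl','wb'));a=bright(c['pixels'])[140:280,260:390,::-1]
w=camera('wrist');w['fish']=1;pickle.dump(w,open('w3.pkl','wb'));b=bright(w['pixels'])[:,:,::-1]
a=cv2.resize(a,None,fx=2.5,fy=2.5,interpolation=cv2.INTER_CUBIC);b=cv2.resize(b,(467,350));cv2.imwrite('pics/m3.png',np.hstack([a,b]))
E
python3 go.py .488 -.0377 .05 86.9
```

```text
t 4.92 p [ 0.4866 -0.0378  0.045 ] psi 86.9 j1,j6 [-4.4 -1.3] shift [-1.4  0.2 -5. ] spin -0.010393825615409469
```

View pics/m3.png

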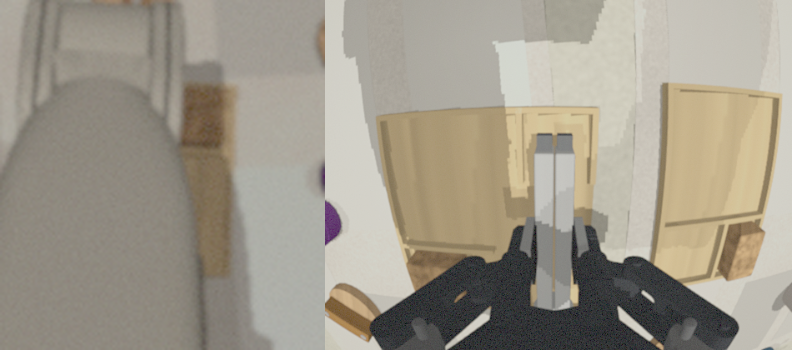

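```bash
python3 - <<'E'
from h import *
w=pickle.load(open('w3.pkl','rb'));b=bright(w['pixels'])[110:260,180:380,::-1]
cv2.imwrite('pics/m4.png',cv2.resize(b,None,fx=4,fy=4,interpolation=cv2.INTER_CUBIC))
E
```

```text
(no output)
```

View pics/m4.png

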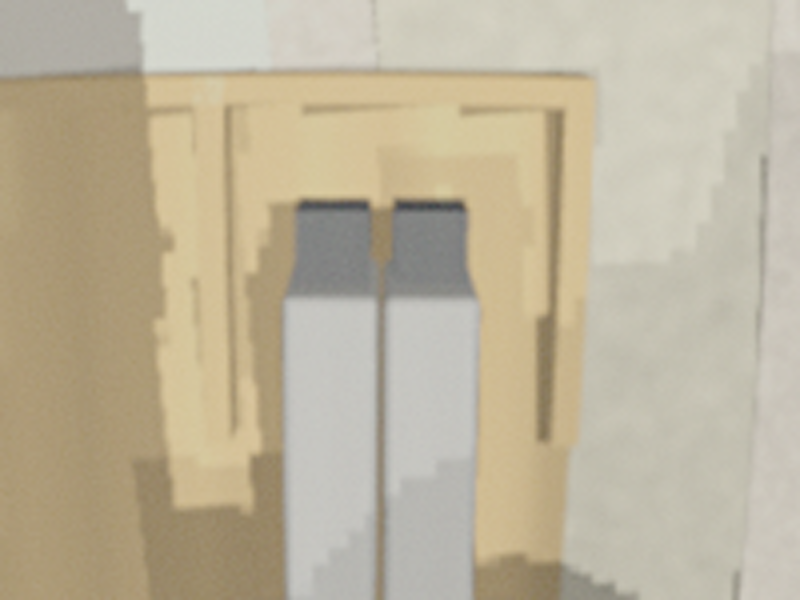

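The 4x crop shows the slot's end wall, inner edge, at row 103, and its side walls at x≈226 and x≈563. The compass tip's lower edge is at row 203 (x 298–465) and its upper edge at row 297 (x 286–477).

```bash
python3 - <<'E'
from h import *
np.set_printoptions(precision=4,suppress=True)
c=pickle.load(open('w3.pkl','rb'));P=lambda *p:np.array(p)/4+[180-.4,110-.4]
w=ray(c,P((226,108),(563,108)),.012);tb=ray(c,P((298,203),(465,203)),.0385);tt=ray(c,P((286,297),(477,297)),.0585)
print('slot end',w,'tip b',tb,'tip t',tt)
e=np.array([np.cos(np.radians(-3.1)),np.sin(np.radians(-3.1))]);n=np.array([-e[1],e[0]])
for q in(w,tb,tt):print('along',q[:,:2].mean(0)@e,'across',q[:,:2].mean(0)@n,'w',np.linalg.norm(q[1]-q[0]))
print('corner outer',ray(c,P((592,76)),.012))
import go;go.go(.488,-.0377,.045,86.9)
E
```

```text
slot end [[ 0.4187 -0.0545  0.012 ]
 [ 0.421  -0.0093  0.012 ]] tip b [[ 0.4279 -0.0437  0.0385]
 [ 0.4289 -0.0245  0.0385]] tip t [[ 0.4342 -0.0442  0.0585]
 [ 0.4352 -0.0248  0.0585]]
along 0.42094262028186225 across -0.009119992370144641 w 0.045280372787137965
along 0.42961988408387686 across -0.010911935235605835 w 0.01922782460619861
along 0.4358939673460436 across -0.010929328234186193 w 0.019371761099769135
corner outer [[ 0.4167 -0.0052  0.012 ]]
t 4.92 p [ 0.4866 -0.0378  0.045 ] psi 86.9 j1,j6 [-4.4 -1.3] shift [-1.4  0.2 -0. ] spin -0.010393825615409469
```

Request:
jog_arm(
  motion=[
    {"x":0,"y":1.5,"z":15,"spin":0,"fingers":1},
    {"x":0,"y":1.5,"z":26,"spin":0,"fingers":1},
    {"x":0,"y":1.5,"z":32,"spin":0,"fingers":1},
    {"x":0,"y":1.5,"z":34,"spin":0,"fingers":1},
    {"x":0,"y":1.5,"z":34,"spin":0,"fingers":1},
    {"x":0,"y":1.5,"z":34,"spin":0,"fingers":1},
  ],
)

```text
clock: 5.68
eef_pos: [0.4875, -0.037, 0.0116]
tool_rot: [0.027, 1.0, -0.0, 0.0]
ft_force: [0.7, 0.1, -1.7]
grip_width: 0.0193
grasp_force: 60.5
```

Request:
jog_arm(
  motion=[
    {"x":0,"y":0,"z":0,"spin":0,"fingers":0.1},
    {"x":0,"y":0,"z":0,"spin":0,"fingers":0.1},
    {"x":0,"y":0,"z":0,"spin":0,"fingers":0.1},
    {"x":0,"y":0,"z":-30,"spin":0,"fingers":0.1},
    {"x":0,"y":0,"z":-80,"spin":0,"fingers":0.1},
    {"x":0,"y":0,"z":-130,"spin":0,"fingers":-0.2},
    {"x":0,"y":0,"z":-130,"spin":0,"fingers":-0.2},
    {"x":0,"y":0,"z":-130,"spin":0,"fingers":-0.2},
  ],
)

```text
clock: 6.68
eef_pos: [0.4869, -0.0369, 0.1411]
tool_rot: [0.027, 1.0, 0.0, 0.0]
ft_force: [-0.1, 0.1, -0.5]
grip_width: 0.0513
grasp_force: 0.0
```

```bash
python3 go.py .45 -.27 .18 7; python3 go.py .469 -.3462 .18 7
```

```text
t 6.67 p [ 0.4869 -0.0369  0.1411] psi 86.9 j1,j6 [-4.3 -1.2] shift [  24.1 -234.8  -38.9] spin 79.86089448427714
t 6.67 p [ 0.4869 -0.0369  0.1411] psi 86.9 j1,j6 [-4.3 -1.2] shift [   1.  -309.8  -38.9] spin 79.86089448427714
```

Request:
jog_arm(
  motion=[
    {"x":0,"y":-40,"z":-10,"spin":10,"fingers":-1},
    {"x":0,"y":-80,"z":-20,"spin":20,"fingers":-1},
    {"x":0,"y":-120,"z":-30,"spin":30,"fingers":-1},
    {"x":0,"y":-160,"z":-39,"spin":40,"fingers":-1},
    {"x":0,"y":-200,"z":-39,"spin":50,"fingers":-1},
    {"x":0,"y":-240,"z":-39,"spin":60,"fingers":-0.6},
    {"x":0,"y":-280,"z":-39,"spin":70,"fingers":-0.6},
    {"x":1,"y":-310,"z":-39,"spin":80,"fingers":-0.6},
  ],
)

```text
clock: 7.68
eef_pos: [0.4679, -0.3474, 0.1777]
tool_rot: [0.666, 0.746, -0.0, -0.002]
ft_force: [0.1, 0.5, -0.2]
grip_width: 0.0684
grasp_force: 0.0
```

Request:
jog_arm(
  motion=[
    {"x":0,"y":0,"z":0,"spin":0,"fingers":-0.6},
    {"x":0,"y":0,"z":0,"spin":0,"fingers":-0.6},
  ],
)

```text
clock: 7.92
eef_pos: [0.4684, -0.3454, 0.1786]
tool_rot: [0.663, 0.749, 0.0, -0.002]
ft_force: [-0.5, -0.2, -0.5]
grip_width: 0.0683
grasp_force: 0.0
```

```bash
python3 - <<'E'
from h import *
from workcell import camera
c=camera('top');pickle.dump(c,open('t3.pkl','wb'));a=bright(c['pixels'])[165:255,275:360,::-1]
w=camera('wrist');w['fish']=1;pickle.dump(w,open('w4.pkl','wb'));b=bright(w['pixels'])[:,:,::-1]
a=cv2.resize(a,(397,420),interpolation=cv2.INTER_CUBIC);b=cv2.resize(b,(400,300));b=cv2.copyMakeBorder(b,0,120,0,0,0);cv2.imwrite('pics/m5.png',np.hstack([a,b]))
E
python3 go.py .469 -.3462 .05 7
```

```text
t 8.03 p [ 0.469  -0.3451  0.1795] psi 7.0 j1,j6 [-36.4  46.7] shift [ -1.2  -0.  129.5] spin -0.018761566646873007
```

View pics/m5.png

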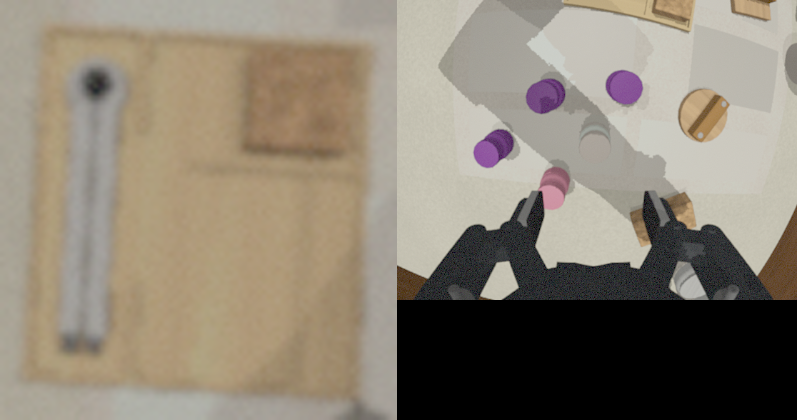

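The left crop shows the compass closed and seated in its slot. In the wrist view the grey jar's lid is at about (277,203) in original pixels, with the body reaching up to about (278,172). The fingers are clear of the pink jar.

```bash
python3 - <<'E'
from h import *
c=pickle.load(open('w4.pkl','rb'))
print(ray(c,[(277,202),(257,202),(298,202)],.062))
g=cv2.cvtColor(bright(c['pixels'])[150:240,230:330],cv2.COLOR_RGB2BGR);cv2.imwrite('pics/m6.png',cv2.resize(g,None,fx=6,fy=6,interpolation=cv2.INTER_CUBIC))
E
```

```text
[[ 0.47074975 -0.3418675   0.062     ]
 [ 0.45415854 -0.34392526  0.062     ]
 [ 0.48818118 -0.33968385  0.062     ]]
```

View pics/m6.png

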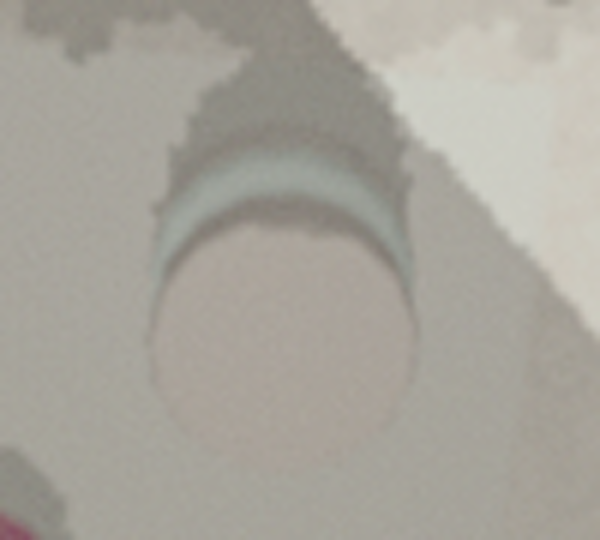

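The lid centre is at (277,207), which casts to about (0.470,-0.346) and agrees with the top view. Descending to grip it.

Request:
jog_arm(
  motion=[
    {"x":-1,"y":1,"z":50,"spin":0,"fingers":-0.6},
    {"x":-1,"y":1,"z":100,"spin":0,"fingers":-0.6},
    {"x":-1,"y":1,"z":135,"spin":0,"fingers":-0.6},
    {"x":-1,"y":1,"z":157,"spin":0,"fingers":-0.6},
    {"x":-1,"y":1,"z":157,"spin":0,"fingers":-0.6},
    {"x":-1,"y":1,"z":157,"spin":0,"fingers":-0.4},
    {"x":-1,"y":1,"z":157,"spin":0,"fingers":-0.2},
    {"x":-1,"y":1,"z":157,"spin":0,"fingers":0},
  ],
)

```text
clock: 9.02
eef_pos: [0.4711, -0.3477, 0.0245]
tool_rot: [0.663, 0.748, 0.0, 0.001]
ft_force: [-0.2, -0.3, -0.4]
grip_width: 0.0425
grasp_force: 0.0
```

Request:
jog_arm(
  motion=[
    {"x":0,"y":0,"z":0,"spin":0,"fingers":1},
    {"x":0,"y":0,"z":0,"spin":0,"fingers":1},
    {"x":0,"y":0,"z":0,"spin":0,"fingers":1},
    {"x":0,"y":0,"z":-25,"spin":0,"fingers":1},
    {"x":0,"y":0,"z":-60,"spin":0,"fingers":1},
    {"x":0,"y":0,"z":-90,"spin":0,"fingers":1},
    {"x":0,"y":0,"z":-90,"spin":0,"fingers":1},
  ],
)

```text
clock: 9.9
eef_pos: [0.472, -0.3487, 0.1163]
tool_rot: [0.664, 0.748, 0.0, 0.003]
ft_force: [0.5, 0.4, -2.1]
grip_width: 0.0385
grasp_force: 60.8
```

```bash
python3 go.py .5405 .0758 .11 0
```

```text
t 9.9 p [ 0.472  -0.3487  0.1163] psi 6.9 j1,j6 [-36.5  46.7] shift [413.3 118.6   5. ] spin 6.852512540125616
```

Request:
jog_arm(
  motion=[
    {"x":50,"y":14,"z":0,"spin":1,"fingers":1},
    {"x":105,"y":30,"z":0,"spin":2,"fingers":1},
    {"x":160,"y":46,"z":0,"spin":3,"fingers":1},
    {"x":215,"y":62,"z":0,"spin":4,"fingers":1},
    {"x":270,"y":78,"z":0,"spin":5,"fingers":1},
    {"x":325,"y":94,"z":0,"spin":6,"fingers":1},
    {"x":375,"y":108,"z":0,"spin":6.9,"fingers":1},
    {"x":413,"y":119,"z":0,"spin":6.9,"fingers":1},
  ],
)

```text
clock: 10.9
eef_pos: [0.5382, 0.0791, 0.1117]
tool_rot: [0.707, 0.707, -0.001, -0.001]
ft_force: [0.5, -0.4, -0.9]
grip_width: 0.0388
grasp_force: 60.8
```

Request:
jog_arm(
  motion=[
    {"x":0,"y":0,"z":20,"spin":0,"fingers":1},
    {"x":0,"y":0,"z":45,"spin":0,"fingers":1},
    {"x":0,"y":0,"z":45,"spin":0,"fingers":1},
    {"x":0,"y":0,"z":45,"spin":0,"fingers":1},
  ],
)

```text
clock: 11.4
eef_pos: [0.539, 0.0768, 0.0682]
tool_rot: [0.707, 0.707, -0.0, -0.0]
ft_force: [0.9, -0.3, -2.3]
grip_width: 0.0383
grasp_force: 60.9
```

```bash
python3 - <<'E'
from h import *
from workcell import camera
w=camera('wrist');w['fish']=1;pickle.dump(w,open('w5.pkl','wb'));cv2.imwrite('pics/w5.png',bright(w['pixels'])[:,:,::-1])
E
python3 go.py .5405 .0758 .028 0
```

```text
t 11.45 p [0.5396 0.0768 0.0688] psi -0.1 j1,j6 [ 8.1 98.2] shift [-1.   0.9 40.8] spin -0.05865084203904303
```

View pics/w5.png

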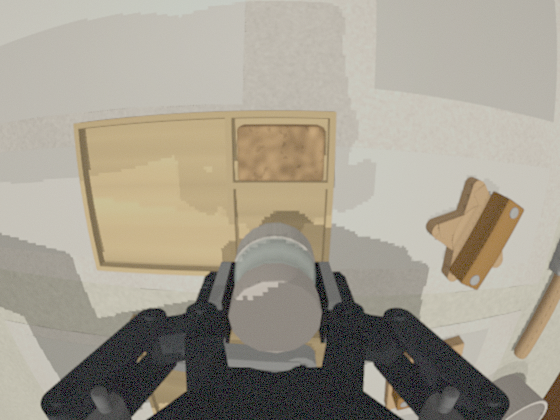

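The jar is held upright over its compartment. The compartment's divider and right wall are at columns ~236 and ~328 on row 190, and the wall beside the cork is at row ~186.

```bash
python3 - <<'E'
from h import *
c=pickle.load(open('w5.pkl','rb'))
print(ray(c,[(236,190),(328,190),(80,124),(334,114),(100,270)],.012).round(4)); print('jar base low',ray(c,[(276,226),(237,262),(316,262)],.046).round(4))
E
```

```text
[[0.515  0.1065 0.012 ]
 [0.5736 0.1067 0.012 ]
 [0.4065 0.1552 0.012 ]
 [0.5756 0.1548 0.012 ]
 [0.4036 0.0438 0.012 ]]
jar base low [[0.5403 0.0955 0.046 ]
 [0.5181 0.0732 0.046 ]
 [0.5633 0.0732 0.046 ]]
```

Request:
jog_arm(
  motion=[
    {"x":0,"y":2.5,"z":15,"spin":0,"fingers":1},
    {"x":0,"y":2.5,"z":28,"spin":0,"fingers":1},
    {"x":0,"y":2.5,"z":36,"spin":0,"fingers":1},
    {"x":0,"y":2.5,"z":40,"spin":0,"fingers":1},
    {"x":0,"y":2.5,"z":40,"spin":0,"fingers":1},
    {"x":0,"y":2.5,"z":40,"spin":0,"fingers":1},
  ],
)

```text
clock: 12.2
eef_pos: [0.5408, 0.0769, 0.029]
tool_rot: [0.707, 0.707, -0.001, -0.0]
ft_force: [-3.3, -0.6, 5.8]
grip_width: 0.038
grasp_force: 61.6
```

```bash
python3 go.py .5405 .0758 .028 0
```

```text
t 12.2 p [0.5408 0.0769 0.029 ] psi -0.0 j1,j6 [ 8.1 98.1] shift [-1.1 -0.3  1. ] spin -0.0373905815210378
```

Request:
jog_arm(
  motion=[
    {"x":0,"y":0,"z":0,"spin":0,"fingers":0},
    {"x":0,"y":0,"z":0,"spin":0,"fingers":-0.4},
    {"x":0,"y":0,"z":0,"spin":0,"fingers":-0.4},
    {"x":0,"y":0,"z":-30,"spin":0,"fingers":-0.4},
    {"x":0,"y":0,"z":-80,"spin":0,"fingers":-0.4},
    {"x":0,"y":0,"z":-130,"spin":0,"fingers":-0.4},
    {"x":0,"y":0,"z":-130,"spin":0,"fingers":-0.4},
    {"x":0,"y":0,"z":-130,"spin":0,"fingers":-0.4},
  ],
)

```text
clock: 13.2
eef_pos: [0.5415, 0.077, 0.158]
tool_rot: [0.707, 0.707, -0.0, -0.0]
ft_force: [-0.3, 0.2, -0.2]
grip_width: 0.0597
grasp_force: 0.0
```

```bash
python3 go.py .624 -.295 .16 -27.5;python3 go.py .692 .0725 .16 -23.5
```

```text
t 13.2 p [0.5415 0.077  0.158 ] psi -0.0 j1,j6 [ 8.1 98.1] shift [-371.9   82.8   -2. ] spin 27.460739629226822
t 13.2 p [0.5415 0.077  0.158 ] psi -0.0 j1,j6 [ 8.1 98.1] shift [ -4.4 150.5  -2. ] spin 23.460739629226822
```

Request:
jog_arm(
  motion=[
    {"x":-1,"y":45,"z":0,"spin":8,"fingers":-0.4},
    {"x":-2,"y":90,"z":0,"spin":16,"fingers":-0.4},
    {"x":-3,"y":130,"z":0,"spin":23.7,"fingers":-0.4},
    {"x":-4,"y":150,"z":10,"spin":23.7,"fingers":-0.4},
    {"x":-4,"y":150,"z":10,"spin":23.7,"fingers":-0.4},
    {"x":-4,"y":150,"z":10,"spin":23.7,"fingers":-0.4},
  ],
)

```text
clock: 13.95
eef_pos: [0.6902, 0.0728, 0.1467]
tool_rot: [0.837, 0.547, -0.002, -0.001]
ft_force: [0.0, 0.4, -0.2]
grip_width: 0.0602
grasp_force: 0.0
```

```bash
python3 - <<'E'
from h import *
from workcell import camera
c=camera('top');pickle.dump(c,open('t4.pkl','wb'))
w=camera('wrist');w['fish']=1;pickle.dump(w,open('w6.pkl','wb'));b=bright(w['pixels'])[:,:,::-1]
a=bright(c['pixels'])[165:265,195:365,::-1];a=cv2.resize(a,None,fx=1.8,fy=1.8);a=cv2.copyMakeBorder(a,0,240,0,0,0)
cv2.imwrite('pics/m7.png',np.hstack([b[:,60:500],a[:420]]))
E
python3 go.py .692 .0725 .018 -23.7
```

```text
t 14.05 p [0.6907 0.073  0.1483] psi -23.7 j1,j6 [  6.  119.8] shift [1.000e-01 1.500e+00 1.303e+02] spin -0.023204876141733166
```

View pics/m7.png

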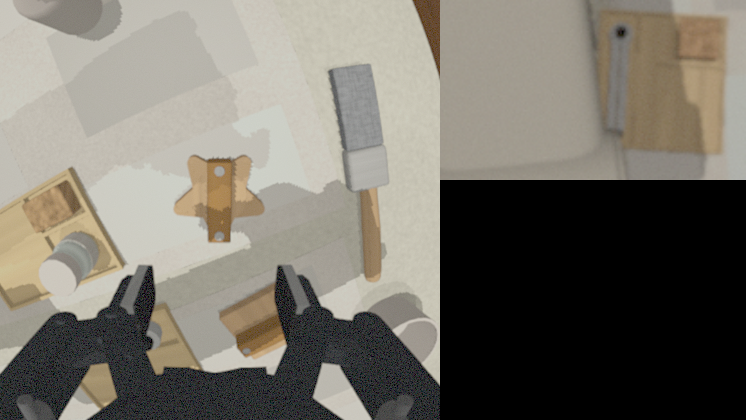

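The star's batten is vertical in the image, with screws at about (279,172) and (279,237) in original pixels. The jar is standing in its compartment.

```bash
python3 - <<'E'
from h import *
c=pickle.load(open('w6.pkl','rb'))
q=ray(c,[(279,172),(279,237)],.036)[:,:2];d=q[1]-q[0];print(q,q.mean(0),np.hypot(*d),np.degrees(np.arctan2(d[1],d[0])))
import go;go.go(*q.mean(0),.016,(np.degrees(np.arctan2(d[1],d[0]))+90))
E
```

```text
[[0.70576429 0.09854932]
 [0.68345196 0.04697377]] [0.69460812 0.07276155] 0.056194999165620464 -113.39401205350428
t 14.05 p [0.6907 0.073  0.1483] psi -23.7 j1,j6 [  6.  119.8] shift [  1.4   3.8 132.3] spin -0.3291928226374523
```

Request:
jog_arm(
  motion=[
    {"x":1,"y":2.5,"z":50,"spin":0,"fingers":-0.4},
    {"x":1,"y":2.5,"z":95,"spin":0,"fingers":-0.4},
    {"x":1,"y":2.5,"z":120,"spin":0,"fingers":-0.4},
    {"x":1,"y":2.5,"z":131,"spin":0,"fingers":-0.4},
    {"x":1,"y":2.5,"z":131,"spin":0,"fingers":0},
    {"x":1,"y":2.5,"z":131,"spin":0,"fingers":0.4},
    {"x":1,"y":2.5,"z":131,"spin":0,"fingers":1},
    {"x":1,"y":2.5,"z":131,"spin":0,"fingers":1},
  ],
)

```text
clock: 15.05
eef_pos: [0.6959, 0.073, 0.0197]
tool_rot: [0.837, 0.547, 0.002, 0.001]
ft_force: [0.1, -0.2, 6.8]
grip_width: 0.0187
grasp_force: 63.1
```

Request:
jog_arm(
  motion=[
    {"x":0,"y":0,"z":0,"spin":0,"fingers":1},
    {"x":0,"y":0,"z":0,"spin":0,"fingers":1},
    {"x":0,"y":0,"z":-25,"spin":0,"fingers":1},
    {"x":0,"y":0,"z":-60,"spin":0,"fingers":1},
    {"x":0,"y":0,"z":-100,"spin":0,"fingers":1},
    {"x":0,"y":0,"z":-100,"spin":0,"fingers":1},
  ],
)

```text
clock: 15.8
eef_pos: [0.6973, 0.0731, 0.1223]
tool_rot: [0.837, 0.547, 0.004, 0.002]
ft_force: [0.8, 0.1, -0.3]
grip_width: 0.0184
grasp_force: 62.3
```

```bash
python3 go.py .4545 .0985 .115 90
```

```text
t 15.8 p [0.6973 0.0731 0.1223] psi -23.7 j1,j6 [  6.  119.7] shift [ -74.5 -232.5    5.1] spin -113.73979172512023
```

Request:
jog_arm(
  motion=[
    {"x":-12,"y":-39,"z":0,"spin":-10,"fingers":1},
    {"x":-25,"y":-78,"z":0,"spin":-20,"fingers":1},
    {"x":-37,"y":-116,"z":0,"spin":-30,"fingers":1},
    {"x":-50,"y":-155,"z":0,"spin":-40,"fingers":1},
    {"x":-62,"y":-194,"z":0,"spin":-50,"fingers":1},
    {"x":-74,"y":-232,"z":20,"spin":-60,"fingers":1},
    {"x":-74,"y":-232,"z":35,"spin":-60,"fingers":1},
    {"x":-74,"y":-232,"z":35,"spin":-60,"fingers":1},
  ],
)

```text
clock: 16.8
eef_pos: [0.4502, 0.0981, 0.0809]
tool_rot: [0.452, 0.892, -0.001, -0.001]
ft_force: [-0.5, 0.2, -0.7]
grip_width: 0.0185
grasp_force: 62.3
```

```bash
python3 - <<'E'
from h import *
from workcell import camera
w=camera('wrist');w['fish']=1;pickle.dump(w,open('w7.pkl','wb'));b=bright(w['pixels'])[:,:,::-1]
cv2.imwrite('pics/w7.png',b)
E
python3 go.py .4545 .0985 .024 36.3
```

```text
t 16.85 p [0.4516 0.0983 0.0817] psi 36.3 j1,j6 [12.3 66. ] shift [-1.6  2.5 57.7] spin -0.040479568367373986
```

View pics/w7.png

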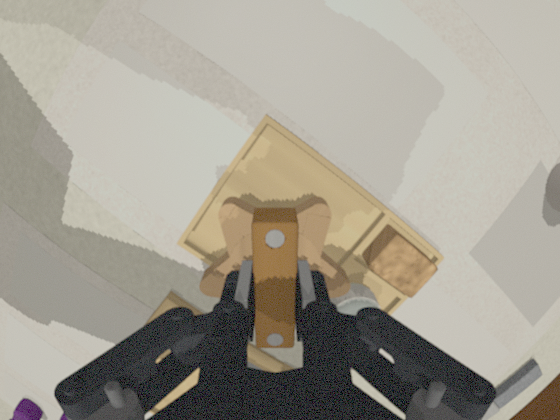

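The star is held level and its batten screws are at (274,238) and (275,340). The tray's near-left outer corner is at (266,117).

```bash
python3 - <<'E'
from h import *
c=pickle.load(open('w7.pkl','rb'))
q=ray(c,[(274,238),(275,340)],.098)[:,:2];print('screws',q,q.mean(0),np.hypot(*(q[1]-q[0])))
print('corners',ray(c,[(266,117),(178,242),(442,256)],.012).round(4))
import go;go.go(.4545,.0985,.024,36.3)
E
```

```text
screws [[0.43374275 0.12128111]
 [0.46746452 0.07624866]] [0.45060364 0.09876489] 0.05625903676526753
corners [[0.4017 0.1554 0.012 ]
 [0.4011 0.0459 0.012 ]
 [0.5741 0.1563 0.012 ]]
t 16.85 p [0.4516 0.0983 0.0817] psi 36.3 j1,j6 [12.3 66. ] shift [-1.6  2.5 57.7] spin -0.040479568367373986
```

Request:
jog_arm(
  motion=[
    {"x":-2,"y":3.5,"z":20,"spin":0,"fingers":1},
    {"x":-2,"y":3.5,"z":40,"spin":0,"fingers":1},
    {"x":-2,"y":3.5,"z":52,"spin":0,"fingers":1},
    {"x":-2,"y":3.5,"z":57,"spin":0,"fingers":1},
    {"x":-2,"y":3.5,"z":57,"spin":0,"fingers":1},
    {"x":-2,"y":3.5,"z":57,"spin":0,"fingers":1},
  ],
)

```text
clock: 17.6
eef_pos: [0.4568, 0.099, 0.0259]
tool_rot: [0.452, 0.892, 0.0, 0.001]
ft_force: [0.6, 0.8, -0.6]
grip_width: 0.0183
grasp_force: 62.3
```

Request:
jog_arm(
  motion=[
    {"x":0,"y":0,"z":0,"spin":0,"fingers":0.3},
    {"x":0,"y":0,"z":0,"spin":0,"fingers":0.1},
    {"x":0,"y":0,"z":0,"spin":0,"fingers":0.1},
    {"x":0,"y":0,"z":-30,"spin":0,"fingers":0.1},
    {"x":0,"y":0,"z":-80,"spin":0,"fingers":0.1},
    {"x":0,"y":0,"z":-130,"spin":0,"fingers":-0.4},
    {"x":0,"y":0,"z":-130,"spin":0,"fingers":-0.4},
    {"x":0,"y":0,"z":-130,"spin":0,"fingers":-0.4},
  ],
)

```text
clock: 18.6
eef_pos: [0.4559, 0.0988, 0.1551]
tool_rot: [0.452, 0.892, -0.0, -0.0]
ft_force: [0.2, -0.1, -0.4]
grip_width: 0.06
grasp_force: 0.0
```

```bash
python3 go.py .624 -.295 .15 -27.5
```

```text
t 18.6 p [0.4559 0.0988 0.1551] psi 36.3 j1,j6 [12.2 66. ] shift [-417.   -97.4    5.1] spin 63.75925096177545
```

Request:
jog_arm(
  motion=[
    {"x":-60,"y":-14,"z":0,"spin":9,"fingers":-0.4},
    {"x":-120,"y":-28,"z":0,"spin":18,"fingers":-0.4},
    {"x":-180,"y":-42,"z":0,"spin":28,"fingers":-0.4},
    {"x":-240,"y":-56,"z":0,"spin":38,"fingers":-0.4},
    {"x":-300,"y":-70,"z":0,"spin":48,"fingers":-0.4},
    {"x":-360,"y":-84,"z":0,"spin":58,"fingers":-0.4},
    {"x":-417,"y":-97,"z":5,"spin":64,"fingers":-0.4},
    {"x":-417,"y":-97,"z":5,"spin":64,"fingers":-0.4},
  ],
)

```text
clock: 19.6
eef_pos: [0.6233, -0.2984, 0.1443]
tool_rot: [0.857, 0.515, -0.002, -0.003]
ft_force: [-0.3, 0.2, -0.9]
grip_width: 0.0597
grasp_force: 0.0
```

Request:
jog_arm(
  motion=[
    {"x":0,"y":0,"z":0,"spin":0,"fingers":-0.4},
    {"x":0,"y":0,"z":0,"spin":0,"fingers":-0.4},
  ],
)

```text
clock: 19.85
eef_pos: [0.6242, -0.2932, 0.1501]
tool_rot: [0.856, 0.518, -0.0, -0.001]
ft_force: [-0.4, -0.5, 0.4]
grip_width: 0.06
grasp_force: 0.0
```

```bash
python3 - <<'E'
from h import *
from workcell import camera
c=camera('top');pickle.dump(c,open('t5.pkl','wb'))
w=camera('wrist');w['fish']=1;pickle.dump(w,open('w8.pkl','wb'));b=bright(w['pixels'])[:,:,::-1]
a=bright(c['pixels'])[165:265,200:365,::-1];a=cv2.resize(a,None,fx=2.4,fy=2.4,interpolation=cv2.INTER_CUBIC);a=cv2.copyMakeBorder(a,0,180,0,0,0)
cv2.imwrite('pics/m8.png',np.hstack([b[:,90:490],a[:420]])[:,:800])
E
python3 go.py .624 -.295 .018 -27.5
```

```text
t 19.95 p [ 0.6246 -0.2932  0.1511] psi -27.6 j1,j6 [-25.2  92.5] shift [ -1.9   0.2 133.1] spin -0.12629063531505835
```

View pics/m8.png

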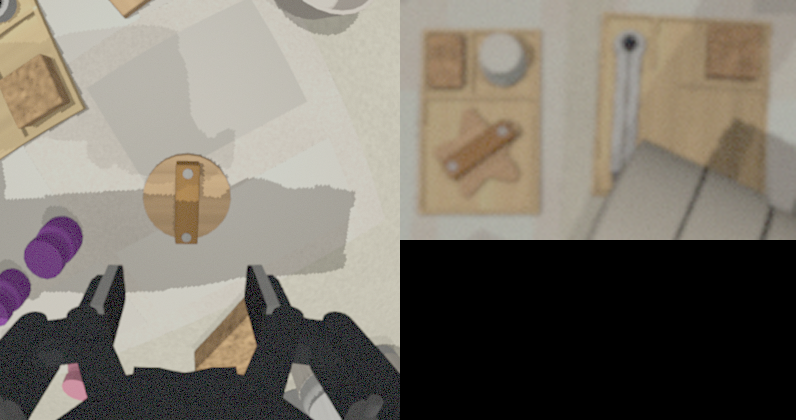

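The star and jar sit well in the paint tray. The disc's screws are at (278,174) and (276,238) in original pixels. That used the last of my picture views, so I'll go on by numbers.

```bash
python3 - <<'E'
from h import *
c=pickle.load(open('w8.pkl','rb'))
q=ray(c,[(278,174),(276,238)],.036)[:,:2];d=q[1]-q[0];a=np.degrees(np.arctan2(d[1],d[0]));print(q.mean(0),np.hypot(*d),a)
import go;go.go(*q.mean(0),.018,a+90)
E
```

```text
[ 0.62628312 -0.2948056 ] 0.05616283647535507 -119.1054384729571
t 19.95 p [ 0.6246 -0.2932  0.1511] psi -27.6 j1,j6 [-25.2  92.5] shift [ -0.6   2.2 133.1] spin 1.4791478376420457
```

Request:
jog_arm(
  motion=[
    {"x":-1,"y":1.5,"z":50,"spin":0.8,"fingers":-0.4},
    {"x":-1,"y":1.5,"z":95,"spin":0.8,"fingers":-0.4},
    {"x":-1,"y":1.5,"z":122,"spin":0.8,"fingers":-0.4},
    {"x":-1,"y":1.5,"z":133,"spin":0.8,"fingers":-0.4},
    {"x":-1,"y":1.5,"z":133,"spin":0.8,"fingers":0},
    {"x":-1,"y":1.5,"z":133,"spin":0.8,"fingers":0.4},
    {"x":-1,"y":1.5,"z":133,"spin":0.8,"fingers":1},
    {"x":-1,"y":1.5,"z":133,"spin":0.8,"fingers":1},
  ],
)

```text
clock: 20.95
eef_pos: [0.627, -0.2969, 0.0198]
tool_rot: [0.86, 0.511, 0.001, 0.002]
ft_force: [-0.1, 0.2, 6.8]
grip_width: 0.0186
grasp_force: 63.1
```

Request:
jog_arm(
  motion=[
    {"x":0,"y":0,"z":0,"spin":0,"fingers":1},
    {"x":0,"y":0,"z":0,"spin":0,"fingers":1},
    {"x":0,"y":0,"z":-25,"spin":0,"fingers":1},
    {"x":0,"y":0,"z":-60,"spin":0,"fingers":1},
    {"x":0,"y":0,"z":-90,"spin":0,"fingers":1},
    {"x":0,"y":0,"z":-90,"spin":0,"fingers":1},
    {"x":0,"y":0,"z":-90,"spin":0,"fingers":1},
  ],
)

```text
clock: 21.82
eef_pos: [0.6249, -0.2961, 0.1064]
tool_rot: [0.86, 0.511, -0.0, -0.001]
ft_force: [-0.3, 0.5, -1.7]
grip_width: 0.0185
grasp_force: 62.3
```

```bash
python3 go.py .466 -.1155 .11 32
```

```text
t 21.82 p [ 0.6249 -0.2961  0.1064] psi -28.5 j1,j6 [-25.4  93.2] shift [  82.7 -225.9   -3.3] spin -60.54421877221631
```

Request:
jog_arm(
  motion=[
    {"x":14,"y":-38,"z":0,"spin":-10,"fingers":1},
    {"x":28,"y":-75,"z":0,"spin":-20,"fingers":1},
    {"x":41,"y":-113,"z":0,"spin":-30,"fingers":1},
    {"x":55,"y":-150,"z":0,"spin":-40,"fingers":1},
    {"x":69,"y":-188,"z":0,"spin":-50,"fingers":1},
    {"x":83,"y":-226,"z":10,"spin":-60,"fingers":1},
    {"x":83,"y":-226,"z":25,"spin":-60,"fingers":1},
    {"x":83,"y":-226,"z":25,"spin":-60,"fingers":1},
  ],
)

```text
clock: 22.82
eef_pos: [0.4643, -0.1146, 0.0802]
tool_rot: [0.489, 0.872, -0.001, -0.002]
ft_force: [-0.1, 0.0, -0.8]
grip_width: 0.0183
grasp_force: 62.3
```

Request:
jog_arm(
  motion=[
    {"x":0,"y":0,"z":0,"spin":0,"fingers":1},
  ],
)

```text
clock: 22.95
eef_pos: [0.4666, -0.1156, 0.082]
tool_rot: [0.489, 0.872, -0.0, -0.0]
ft_force: [-0.6, -0.8, -1.1]
grip_width: 0.0183
grasp_force: 62.3
```

```bash
python3 go.py .466 -.1155 .0245 31.5; python3 - <<'E'
from h import *
from workcell import camera
from workcell import readout
c=camera('wrist');c['fish']=1;pickle.dump(c,open('w9.pkl','wb'));print(readout.get_obs()['eef_pos'])
# batten of held blank: dark brown mask near image middle
hsv=cv2.cvtColor(bright(c['pixels']),cv2.COLOR_RGB2HSV)
p=lambda v:hsv[v[1],v[0]].tolist();print(p((275,225)),p((275,280)),p((275,330)),p((275,150)),p((235,230)))
w=bright(c['pixels']);print([ (r,w[r,262].tolist()) for r in range(190,240,5)])
E
```

```text
t 22.95 p [ 0.4666 -0.1156  0.082 ] psi 31.4 j1,j6 [-13.9  44.6] shift [ 0.3 -0.4 57.5] spin -0.06279187408674147
[ 0.46696198 -0.11573966  0.08227803]
[15, 70, 161] [16, 127, 124] [12, 70, 131] [20, 76, 198] [17, 84, 191]
[(190, [150, 127, 94]), (195, [187, 161, 125]), (200, [194, 166, 130]), (205, [130, 101, 61]), (210, [126, 92, 57]), (215, [126, 99, 62]), (220, [163, 129, 81]), (225, [169, 133, 88]), (230, [167, 131, 77]), (235, [169, 133, 86])]
```

The batten edge is at rows 205–220, the same as the star showed, so the disc is held centred too. Placing it.

Request:
jog_arm(
  motion=[
    {"x":0,"y":0,"z":20,"spin":0,"fingers":1},
    {"x":0,"y":0,"z":40,"spin":0,"fingers":1},
    {"x":0,"y":0,"z":52,"spin":0,"fingers":1},
    {"x":0,"y":0,"z":57,"spin":0,"fingers":1},
    {"x":0,"y":0,"z":57,"spin":0,"fingers":1},
    {"x":0,"y":0,"z":57,"spin":0,"fingers":1},
  ],
)

```text
clock: 23.75
eef_pos: [0.4672, -0.1156, 0.0259]
tool_rot: [0.489, 0.872, 0.0, 0.001]
ft_force: [-0.0, 0.5, -0.7]
grip_width: 0.0185
grasp_force: 62.3
```

Request:
jog_arm(
  motion=[
    {"x":0,"y":0,"z":0,"spin":0,"fingers":0.3},
    {"x":0,"y":0,"z":0,"spin":0,"fingers":0.1},
    {"x":0,"y":0,"z":0,"spin":0,"fingers":0.1},
    {"x":0,"y":0,"z":-30,"spin":0,"fingers":0.1},
    {"x":0,"y":0,"z":-80,"spin":0,"fingers":0.1},
    {"x":0,"y":0,"z":-130,"spin":0,"fingers":0.1},
    {"x":-60,"y":0,"z":-160,"spin":0,"fingers":0.1},
    {"x":-120,"y":0,"z":-180,"spin":0,"fingers":0.1},
  ],
)

```text
clock: 24.75
eef_pos: [0.528, -0.2142, 0.2063]
tool_rot: [0.488, 0.873, 0.0, 0.002]
ft_force: [0.9, 0.6, -0.4]
grip_width: 0.0381
grasp_force: 0.0
```

```bash
python3 go.py .40 -.40 .22
```

```text
t 24.75 p [ 0.528  -0.2142  0.2063] psi 31.6 j1,j6 [-22.1  36.3] shift [ -91.3 -206.2  -13.9] spin None
```

Next I'll move the arm clear of the trays and check all four placements from the top camera.

Request:
jog_arm(
  motion=[
    {"x":-25,"y":-50,"z":0,"spin":0,"fingers":0.1},
    {"x":-50,"y":-100,"z":-10,"spin":0,"fingers":0.1},
    {"x":-70,"y":-150,"z":-14,"spin":0,"fingers":0.1},
    {"x":-91,"y":-206,"z":-14,"spin":0,"fingers":0.1},
    {"x":-91,"y":-206,"z":-14,"spin":0,"fingers":0.1},
    {"x":-91,"y":-206,"z":-14,"spin":0,"fingers":0.1},
  ],
)

```text
clock: 25.5
eef_pos: [0.3982, -0.3986, 0.2175]
tool_rot: [0.489, 0.872, 0.0, -0.0]
ft_force: [0.1, 0.6, -0.5]
grip_width: 0.0386
grasp_force: 0.0
```

```bash
python3 - <<'E'
from h import *
from workcell import camera
np.set_printoptions(precision=4,suppress=True)
c=camera('top');b=bright(c['pixels']);b0=bright(pickle.load(open('top0.pkl','rb'))['pixels'])
# changed regions vs the start, restricted to the trays
d=cv2.GaussianBlur(cv2.absdiff(b,b0),(3,3),0).max(2)
hsv=cv2.cvtColor(cv2.GaussianBlur(b,(3,3),0),cv2.COLOR_RGB2HSV)
def rep(n,m,box,z,ctr,yaw):
    x0,y0,x1,y1=box;k=np.zeros_like(m);k[y0:y1,x0:x1]=m[y0:y1,x0:x1]
    cs=cv2.findContours(cv2.morphologyEx(k,cv2.MORPH_OPEN,np.ones((2,2))),cv2.RETR_EXTERNAL,cv2.CHAIN_APPROX_NONE)[0]
    if not cs: print(n,'none');return
    q=max(cs,key=cv2.contourArea);r=cv2.boxPoints(cv2.minAreaRect(q));w=ray(c,r,z)[:,:2];p=w.mean(0)-ctr
    a=np.radians(-yaw);R=np.array([[np.cos(a),-np.sin(a)],[np.sin(a),np.cos(a)]])
    e=max([w[1]-w[0],w[2]-w[1]],key=np.linalg.norm)
    print(n,'tray xy',R@p,'size',np.linalg.norm(w[1]-w[0]),np.linalg.norm(w[2]-w[1]),'px',r.mean(0),'ang',np.degrees(np.arctan2(e[1],e[0])))
P=(.486,.0985);M=(.498,-.0928)
bat=cv2.inRange(hsv,(0,95,0),(25,255,150));grey=cv2.inRange(hsv,(0,0,0),(179,45,255))
rep('star batten',bat,(210,206,258,253),.040,P,.3)
rep('disc batten',bat,(300,205,350,248),.040,M,-3.1)
rep('jar',grey,(228,178,256,205),.055,P,.3)
rep('compass',grey,(283,172,302,247),.024,M,-3.1)
for n,(x0,y0,x1,y1) in dict(square=(290,108,335,155),glue=(130,120,170,165)).items():
    print(n,'mean change',d[y0:y1,x0:x1].mean(),cv2.phaseCorrelate(np.float64(cv2.cvtColor(b0,7)[y0:y1,x0:x1]),np.float64(cv2.cvtColor(b,7)[y0:y1,x0:x1])))
cv2.imwrite('final.png',b[:,:,::-1])
E
```

```text
star batten tray xy [-0.0331 -0.0058] size 0.06875404979449448 0.024271616183610168 px [234.1578 227.5477] ang -54.99634492313334
disc batten tray xy [-0.0369 -0.0243] size 0.06809374287775127 0.02362178596148914 px [328.3562 224.3101] ang -58.60738249407441
jar tray xy [ 0.048  -0.0258] size 0.03965870409168016 0.049316601933030606 px [243. 190.] ang -179.5500255692487
compass tray xy [-0.0032  0.0499] size 0.1412397869576036 0.027559162275000465 px [295.3689 208.9834] ang -1.6815544615421645
square mean change 4.1451536643026 ((0.37590594381767417, 0.11918758140574326), 1.0997794741908458)
glue mean change 4.297777777777778 ((-0.17532778784267933, 0.5296182773916911), 1.1296029541719135)
```

All four are inside their tolerances, with the largest offset about 6 mm. The square and glue haven't moved, so I'm handing in.

```bash
python3 -c "
from workcell import bot
print(bot.job_done())"
```

```text
the job is handed in; nothing more can be done
None
```

The job is handed in at about 25 s: the star and jar are in the painting tray, and the round blank and closed compass are in the marking-out tray. The last camera check put all four within their position limits and showed the square blank and glue bottle unmoved; no verdict came back.

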